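# Slide a sample tube home in its V-groove cradle

## Task

Two capped sample tubes lie in V-groove reading cradles. Gently push the tube in the cradle with the blue stop along its groove until its foot is home against the blue stop, sliding it in the groove without lifting it out, and let go of it. Leave the tube in the cradle with the orange stop where it is.

Things in the scene. Friction and masses are not known exactly. Their poses are not given: they have to be found in the camera images.
- tube_blue: tube to push: white, capped, 40 g, 126 mm long, loose in the groove with the blue stop, foot 30 to 55 mm short of it; slides at under 2 N. Origin: centre of the foot end. z runs along the level tube from foot to cap, away from the stop (any roll). Body 17 mm in diameter; the last 25 mm are a foil cap of 21 mm diameter, its flat end face 125 mm from the origin.
- cradle_blue: fixed cradle with the blue stop: grey base 190 x 64 x 10 mm, black 90-degree V-groove on it, open at the rear. Origin on the worktop under its middle; x along the groove to the stop, z up. Tube axis 45 mm above the worktop. Groove edges: 42 mm high, 18 apart at x -20 to 75; 40 mm high, 20 apart at x -95 to -21, so the cap's end face can be pushed from behind above them.
- stop_blue: the rigid blue stop plate across the end of that groove, 10 mm thick, 36 mm wide, its top 66 mm above the worktop; fixed to the cradle at local x = 75 mm. Origin: on its face that the tube's foot meets, in line with the tube's axis; axes as the cradle's, so the groove lies towards its -x.
- tube_orange: the tube to leave alone: a like tube (same size, origin and axes) in a like cradle whose stop is orange; the cradles' middles stand 0.15 to 0.36 m apart, side by side, the orange one to the left or the right.

How it is judged:
At the end, for the whole second after the job is handed in: The tube lies at rest and released in the groove with the blue stop, its foot within 10 mm of the stop's face, its foot within 6 mm of the groove's line to the side and in height, its axis within 10 degrees of the groove; the other tube's foot is within 15 mm of where it was (x of tube_blue in the frame of stop_blue between -0.01 and 0.004 m and y of tube_blue in the frame of stop_blue between -0.006 and 0.006 m and z of tube_blue in the frame of stop_blue between -0.006 and 0.006 m and angle between the z axis of tube_blue and the x axis of stop_blue, either way round below 0.17 rad and linear speed of tube_blue below 0.01 m/s and distance of tube_orange from where it was at the start of the episode below 0.015 m); the robot touches nothing.
It fails at once if the tube's foot was lifted more than 20 mm out of the groove (z of tube_blue in the frame of stop_blue above 0.02 m).
It fails at once if the tube was pressed against the blue stop with more than 25 N (contact force between tube_blue and stop_blue above 25 N).
It fails at once if the tube in the cradle with the orange stop was moved by more than 15 mm (distance of tube_orange from where it was at the start of the episode above 0.015 m).
It also fails if it takes over 29 s, if anything falls off the work surface, if the arm or the gripper's body presses on something with over 40 N, if the wrist force passes 120 N, or if a joint passes its speed limit or range.

## Robot

A 6-joint arm with a two-finger parallel gripper is mounted at the origin on a cart in front of the work surface, level with it; the furniture and walls round the work are solid. World frame = base frame: x ahead of the robot, y to its left, z up, the work surface at z = 0. Lengths are in m, angles in rad, forces in N, time in s.
With the tool pointing down it reaches from about 0.35 to 0.975 m from the base axis. Payload 4.9 kg.
Tool frame: the origin (TCP) lies at the very end of the fingers, on their centre line; the grasp point (between the pads) lies 19 mm behind it; z points along the fingers, y is the line along which they close (so a half turn about z gives the same grasp; the last joint's range is limited). The gripper opens to 85 mm and grips with 20 to 120 N. Pads are 22 mm wide; open, the fingers measure 114 mm over their backs; the gripper's body (76 mm by 85 mm) begins 54 mm behind the grasp point. The pads swing forward as they close: fully open they stand 13 mm farther back than shut.
Start: joints at [1.153, 0.053, 1.613, -0, 1.476, -0.119], TCP at [0.184, 0.597, 0.231] pointing down, gripper open.
Joint ranges: [-3.01, 3.01], [-1.01, 2.22], [0.06, 2.58], [-1.02, 4.17], [0.09, 2.62], [-3.14, 3.14]. Speed limits (rad/s): [2.57, 2.57, 3.14, 3.14, 3.14, 3.14].

## Interface

Orientations are given as a unit quaternion [w, x, y, z].
In Python, from plant import manip gives the robot as it stands.
- The arm moves only by the tool play_rows, never from a script. Its argument "series" is a list that holds one entry, the list of rows, each a list of 7 numbers: the shift along the world's x, y, z in m, then the turn, a rotation vector about the world's x, y, z in degrees, then the opening, from 0 (shut) to 1 (fully open). In form: [[[dx, dy, dz, rx, ry, rz, grip], ...]]. A call has 1 to 10 rows; each row shifts and turns the commanded pose from where the row before left it; what a row does not reach is not made up. A row lasts 1/10 s, in which the tool goes at most 50 mm and 8.59 degrees, less where a joint would pass 70% of its speed; a pose out of reach is approached as far as the arm can. A call with a gripper value outside its range is refused whole. The fingers move at their own pace and stop on an object; the grip force is fixed at half the most. Time passes only in rows, so rows that do not move let the fingers close. It gives the time, the measured TCP pose, the force, the opening and the grip force at its end, in the units of the state.
- manip.state(): the state, without advancing time (a new reading comes with each control period).
- manip.grab_frame(name): name is "side" or "top"; returns a dict with "frame" (400x640x3 uint8, blue, green, red), "mtx" (3x3 intrinsics, pixels), "R" (3x3) and "t" (3): a world point X has camera coordinates R X + t. Camera axes: x right, y down, z forward; pixel columns grow to the right and rows downward; lengths in m; the calibration is good to about 2 mm. A picture is of the moment at which its call begins. There is no depth.
- manip.job_done(): hands the job in; it is judged then, once.
The state is a dict: "time": time; "joint_pos": joint angles; "joint_vel": joint speeds; "joint_efforts": joint torques, N m; "tool_pos": TCP position; "tool_rot": TCP orientation; "contact_force": force on the tool from outside, world axes, zero at the start; "ft_torque": the same for the moment, N m; "gripper_width": opening from 0.0 (shut) to 1.0 (fully open); "grasp_force": force on a finger pad.
Only numpy, scipy, OpenCV 4.12 (cv2) and the standard library are available. Lean on these libraries where they do the work, as an engineer would, in place of code of your own. Each camera call takes 0.05 s, during which the arm holds its last target. There are 200 camera calls.

## Working session

There is one attempt and no reset: what is moved stays moved. The work goes in short steps, Python scripts to look and compute and a tool call to move; the robot and the scene stay as the last step left them, time stands still between calls to the robot, and variables do not carry over. Pictures are saved under pics/ and viewed, at most 10 in all, crops included, and the job is handed in when it is done.

Besides the shell and the picture viewer there is one more tool, called by a JSON object that holds its "name" and its "arguments". play_rows: Moves the arm, as the interface text tells. Its arguments: {"type":"object","properties":{"series":{"type":"array"}},"required":["series"]}

```bash
mkdir -p pics
cat > h.py <<'E'
import numpy as np, cv2
from plant import manip
def snap(n,tag):
    f=manip.grab_frame(n); cv2.imwrite(f'pics/{tag}.png',f['frame']); np.savez(f'{tag}.npz',**{k:np.array(v) for k,v in f.items()}); return f
def back(tag,u,v,z):
    f=np.load(f'{tag}.npz'); d=f['R'].T@np.linalg.solve(f['mtx'],[u,v,1]); c=-f['R'].T@f['t']
    return c+d*(z-c[2])/d[2]
def proj(tag,X):
    f=np.load(f'{tag}.npz'); p=f['mtx']@(f['R']@np.array(X)+f['t']); return p[:2]/p[2]
E
python3 - <<'E'
from h import *
for n in('top','side'):
    f=snap(n,n+'0'); print(n,-f['R'].T@f['t'],f['R'],f['mtx'][0,0])
print(manip.state())
E
```

```text
top [ 0.48151135 -0.15928786  0.90640678] [[-0.02010546 -0.99956146  0.02174051]
 [-0.98442576  0.01599319 -0.17507184]
 [ 0.17464736 -0.02492181 -0.9843156 ]] 425.4990763914043
side [0.15975094 0.2567963  0.63190592] [[-0.67856373 -0.73441162  0.01381425]
 [-0.51004164  0.45755551 -0.72835464]
 [ 0.52859132 -0.50128089 -0.68506108]] 370.83138255989013
{'time': 0.1, 'joint_pos': array([ 1.15300628e+00,  5.33352567e-02,  1.61417853e+00, -1.70711015e-05,
        1.47598006e+00, -1.18961783e-01]), 'joint_vel': array([-0.00065152, -0.00072392, -0.00397413, -0.00019671,  0.00107085,
       -0.00013611]), 'joint_efforts': array([-7.00432101e-04, -3.94902921e+01, -3.71363175e+01, -1.81320825e-04,
        3.95269773e-03, -2.93698761e-06]), 'tool_pos': array([0.18374955, 0.59678404, 0.23014536]), 'tool_rot': array([-2.43874486e-04,  1.48857945e-01,  9.88858134e-01, -9.18824629e-04]), 'contact_force': array([-0.69254961, -0.39208649,  0.08012644]), 'ft_torque': array([-0.01616245, -0.03895197,  0.01841641]), 'grasp_force': 0.0, 'gripper_width': 1.0037500167699116}
```

View pics/top0.png

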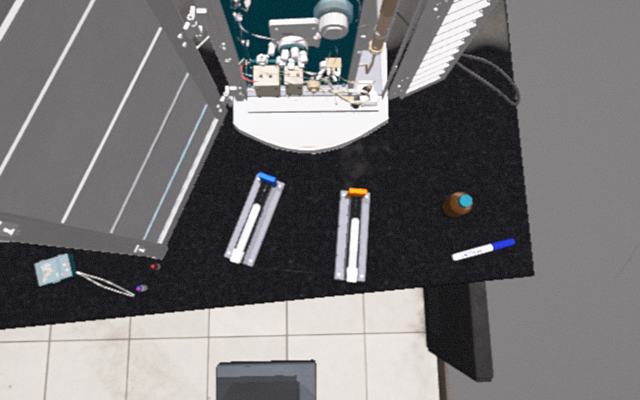

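View pics/side0.png

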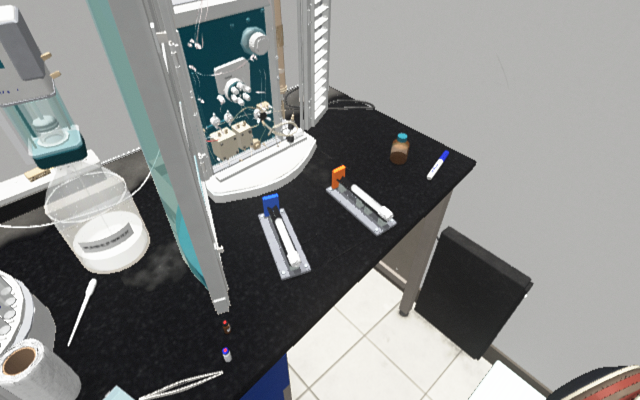

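Top view: the blue cradle is at about (255,220), with the stop at (266,180) and the cap at (236,258). The orange cradle is at (352,235), to its right. A panel stands left of the blue one. I'll zoom in next.

Run:
```python
import cv2
a=cv2.imread('pics/top0.png')[165:275,210:300]; cv2.imwrite('pics/c1.png',cv2.resize(a,None,fx=5.4,fy=5.4,interpolation=cv2.INTER_CUBIC))
a=cv2.imread('pics/side0.png')[185:285,245:325]; cv2.imwrite('pics/c2.png',cv2.resize(a,None,fx=6,fy=6,interpolation=cv2.INTER_CUBIC))
```

```text
(no output)
```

View pics/c1.png

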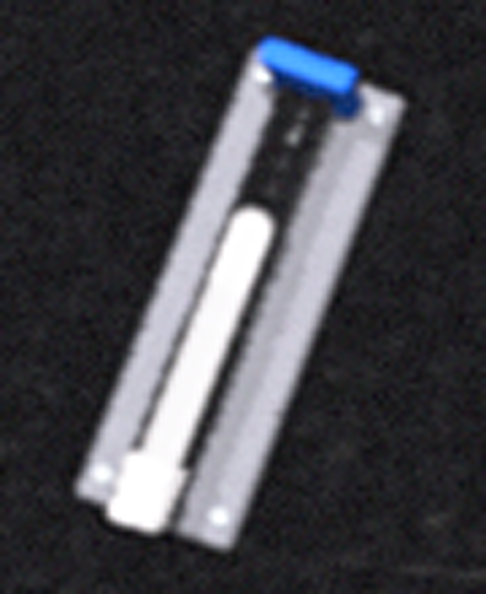

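View pics/c2.png

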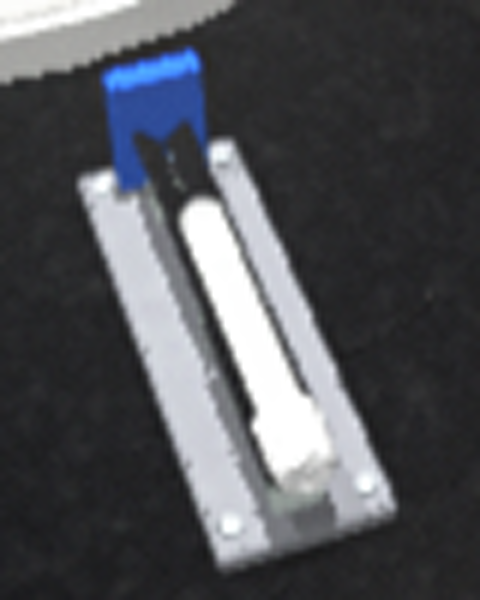

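The top crop shows the tube's foot near (257,210), the cap end near (138,524), base corners at (405,100), (232,548) and (80,492), and the stop top's near edge from (259,60) to (352,95). The side crop agrees: the foot is short of the stop and the cap is at the open end.

Run:
```python
from h import *
P=lambda u,v,z:back('top0',210+(u+.5)/5.4-.5,165+(v+.5)/5.4-.5,z)
S=lambda u,v,z:back('side0',245+(u+.5)/6-.5,185+(v+.5)/6-.5,z)
np.set_printoptions(precision=4,suppress=True)
A,B,C=P(405,100,.01),P(232,548,.01),P(80,492,.01)
print('corners',A,B,C,np.linalg.norm(A-B),np.linalg.norm(B-C))
ax=(A-B)/np.linalg.norm(A-B); yaw=np.arctan2(ax[1],ax[0]); mid=(A+C)/2
print('yaw deg',np.degrees(yaw),'mid',mid)
As,Bs,Cs,Ds=S(228,140,.01),S(395,515,.01),S(222,568,.01),S(82,178,.01)
m2=(As+Bs+Cs+Ds)/4; a2=(As+Ds-Bs-Cs); print('side mid',m2,np.degrees(np.arctan2(a2[1],a2[0])),np.linalg.norm(As-Bs),np.linalg.norm(Bs-Cs))
st=(P(259,60,.066)+P(352,95,.066))/2; foot=P(257,207,.047); cap=P(138,526,.042)
print('stop',st,'foot',foot,'cap',cap,np.linalg.norm(cap-foot),np.degrees(np.arctan2(*(foot-cap)[1::-1])))
for m in(mid,m2):
  L=lambda X:((X-m)[:2]@ax[:2],(X-m)[:2]@np.array([-ax[1],ax[0]]))
  print('local stop',L(st),'foot',L(foot),'cap',L(cap))
```

```text
corners [ 0.6754 -0.1104  0.01  ] [ 0.5004 -0.0429  0.01  ] [0.5229 0.0156 0.01  ] 0.18748830789716914 0.06268014690065228
yaw deg -21.090079682577624 mid [ 0.5991 -0.0474  0.01  ]
side mid [ 0.5945 -0.0434  0.01  ] -21.645076411504654 0.1911082644751444 0.06060189232789417
stop [ 0.6724 -0.0763  0.066 ] foot [ 0.6269 -0.0563  0.047 ] cap [ 0.5085 -0.0123  0.042 ] 0.1263739933330272 -20.389827760036763
local stop (np.float64(0.07880707977483165), np.float64(-0.0006545321661705692)) foot (np.float64(0.029070996573066277), np.float64(0.0016924124074167352)) cap (np.float64(-0.09719461453039063), np.float64(0.0001491549413462088))
local stop (np.float64(0.08459466464187834), np.float64(-0.0026268069105855755)) foot (np.float64(0.03485858144011296), np.float64(-0.0002798623369982711)) cap (np.float64(-0.09140702966334395), np.float64(-0.0018231198030687977))
```

Run:
```python
from h import *
np.set_printoptions(precision=3,suppress=True)
print('panel foot from side',back('side0',218,312,0), 'and top px', proj('top0',back('side0',218,312,0)))
for z in (0,.05,.1,.2,.3,.4): print(z,back('top0',160,257,z), proj('side0',back('top0',160,257,z)))
```

```text
panel foot from side [0.546 0.149 0.   ] and top px [162.054 246.278]
0 [0.523 0.152 0.   ] [222.929 321.333]
0.05 [0.521 0.135 0.05 ] [227.367 301.899]
0.1 [0.519 0.118 0.1  ] [232.188 280.792]
0.2 [0.514 0.083 0.2  ] [243.191 232.611]
0.3 [0.509 0.049 0.3  ] [256.485 174.404]
0.4 [0.505 0.015 0.4  ] [272.866 102.679]
```

The panel's near corner stands at about (0.53, 0.15), so I'll stay at x < 0.4 until past it.

{"name": "play_rows", "arguments": {"series": [[[0.0098,-0.025,0,0,0,-0.2,0],[0.0098,-0.025,0,0,0,-0.2,0],[0.0098,-0.025,0,0,0,-0.2,0],[0.0098,-0.025,0,0,0,-0.2,0],[0.0098,-0.025,0,0,0,-0.2,0],[0.0098,-0.025,0,0,0,-0.2,0],[0.0098,-0.025,0,0,0,-0.2,0],[0.0098,-0.025,0,0,0,-0.2,0],[0.0098,-0.025,0,0,0,-0.2,0],[0.0098,-0.025,0,0,0,-0.2,0]]]}}

```text
time: 1.1
tool_pos: [0.282, 0.3461, 0.2308]
tool_rot: [-0.0, 0.166, 0.986, -0.0]
contact_force: [0.4, 0.4, -0.4]
gripper_width: -0.0
grasp_force: 0.0
```

{"name": "play_rows", "arguments": {"series": [[[0.0098,-0.025,0,0,0,-0.2,0],[0.0098,-0.025,0,0,0,-0.2,0],[0.0098,-0.025,0,0,0,-0.2,0],[0.0098,-0.025,0,0,0,-0.2,0],[0.0098,-0.025,0,0,0,-0.2,0],[0.0098,-0.025,0,0,0,-0.2,0],[0.0098,-0.025,0,0,0,-0.2,0],[0.0098,-0.025,0,0,0,-0.2,0],[0.0098,-0.025,0,0,0,-0.2,0],[0.0098,-0.025,0,0,0,-0.2,0]]]}}

```text
time: 2.1
tool_pos: [0.3799, 0.0962, 0.2309]
tool_rot: [-0.0, 0.183, 0.983, -0.0]
contact_force: [0.8, 1.3, 0.0]
gripper_width: -0.001
grasp_force: 0.0
```

{"name": "play_rows", "arguments": {"series": [[[0.0086,-0.0096,-0.01,0,0,0,0],[0.0086,-0.0096,-0.01,0,0,0,0],[0.0086,-0.0096,-0.01,0,0,0,0],[0.0086,-0.0096,-0.01,0,0,0,0],[0.0086,-0.0096,-0.01,0,0,0,0],[0.0086,-0.0096,-0.01,0,0,0,0],[0.0086,-0.0096,-0.01,0,0,0,0],[0.0086,-0.0096,-0.01,0,0,0,0],[0.0086,-0.0096,-0.01,0,0,0,0],[0.0086,-0.0096,-0.01,0,0,0,0]]]}}

```text
time: 3.1
tool_pos: [0.4665, 0.0008, 0.1301]
tool_rot: [-0.0, 0.183, 0.983, 0.0]
contact_force: [1.1, 1.2, 0.6]
gripper_width: -0.005
grasp_force: 0.0
```

{"name": "play_rows", "arguments": {"series": [[[0,0.0003,-0.0104,0,0,0,0],[0,0.0003,-0.0104,0,0,0,0],[0,0.0003,-0.0104,0,0,0,0],[0,0.0003,-0.0104,0,0,0,0],[0,0.0003,-0.0104,0,0,0,0],[0,0.0003,-0.0104,0,0,0,0],[0,0.0003,-0.0104,0,0,0,0],[0,0.0003,-0.0104,0,0,0,0],[0,0,0,0,0,0,0]]]}}

```text
time: 4.0
tool_pos: [0.4646, 0.0039, 0.0461]
tool_rot: [-0.002, 0.183, 0.983, -0.0]
contact_force: [0.7, -0.6, -0.2]
gripper_width: -0.002
grasp_force: 0.0
```

Run:
```python
from h import *
snap('side','side1');snap('top','top1');s=manip.state();print(s['tool_pos'],s['contact_force'])
a=cv2.imread('pics/side1.png')[185:305,225:365];b=cv2.imread('pics/top1.png')[165:285,190:320]
z=lambda i:cv2.resize(i,None,fx=2.9,fy=4.5 and 2.9,interpolation=cv2.INTER_CUBIC)
cv2.imwrite('pics/c3.png',np.hstack([z(a),z(b)]))
print(proj('side1',s['tool_pos']),proj('top1',s['tool_pos']))
```

```text
[0.46587217 0.00368862 0.04784593] [ 0.00259897  0.41480976 -0.62760632]
[304.41829712 279.81274649] [226.21057679 283.94471219]
```

View pics/c3.png

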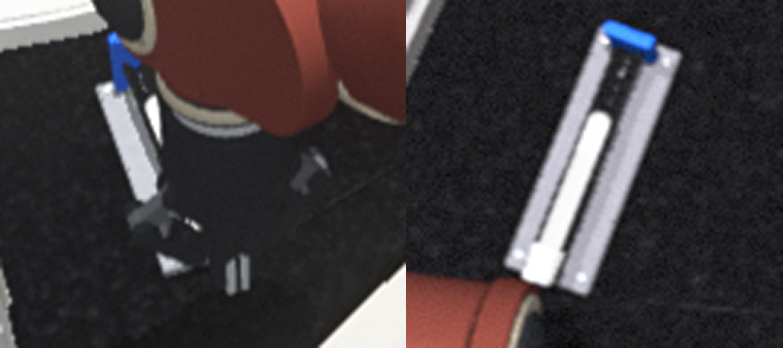

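Fingers are shut behind the cradle's rear (side crop ~(237,275)), in line with the tube; the top view still shows tube and stop clearly. Pushing slowly now.

{"name": "play_rows", "arguments": {"series": [[[0.0028,-0.0011,0,0,0,0,0],[0.0028,-0.0011,0,0,0,0,0],[0.0028,-0.0011,0,0,0,0,0],[0.0028,-0.0011,0,0,0,0,0],[0.0028,-0.0011,0,0,0,0,0],[0.0028,-0.0011,0,0,0,0,0],[0.0028,-0.0011,0,0,0,0,0],[0.0028,-0.0011,0,0,0,0,0],[0.0028,-0.0011,0,0,0,0,0],[0.0028,-0.0011,0,0,0,0,0]]]}}

```text
time: 5.1
tool_pos: [0.4942, -0.0074, 0.0481]
tool_rot: [0.0, 0.183, 0.983, -0.0]
contact_force: [-0.9, 0.3, -0.4]
gripper_width: 0.002
grasp_force: 0.0
```

{"name": "play_rows", "arguments": {"series": [[[0.0028,-0.0011,0,0,0,0,0],[0.0028,-0.0011,0,0,0,0,0],[0.0028,-0.0011,0,0,0,0,0],[0.0028,-0.0011,0,0,0,0,0],[0.0028,-0.0011,0,0,0,0,0],[0.0028,-0.0011,0,0,0,0,0],[0.0028,-0.0011,0,0,0,0,0],[0.0028,-0.0011,0,0,0,0,0],[0.0028,-0.0011,0,0,0,0,0],[0.0028,-0.0011,0,0,0,0,0]]]}}

```text
time: 6.1
tool_pos: [0.5222, -0.0184, 0.0481]
tool_rot: [0.0, 0.183, 0.983, -0.0]
contact_force: [-0.1, -0.4, -0.1]
gripper_width: 0.004
grasp_force: 0.1
```

Run:
```python
from h import *
snap('top','top2');s=manip.state();print(s['time'],s['tool_pos'],s['contact_force'])
b=cv2.imread('pics/top2.png')[165:285,210:300]
cv2.imwrite('pics/c4.png',cv2.resize(b,None,fx=5,fy=5,interpolation=cv2.INTER_CUBIC))
```

```text
6.15 [ 0.52262054 -0.01857476  0.04823169] [-0.36907283 -0.20328299  0.96502414]
```

View pics/c4.png

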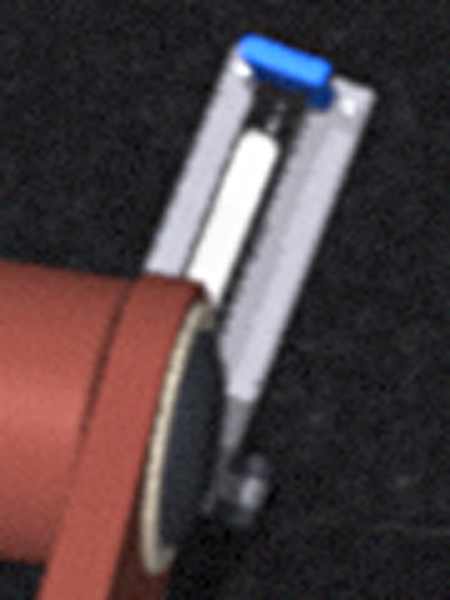

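The foot tip is now at about (262,130) in the crop, and the tube is sliding straight. Next I compute the remaining gap.

Run:
```python
from h import *
P=lambda u,v,z:back('top2',210+(u+.5)/5-.5,165+(v+.5)/5-.5,z)
d=np.array([.933,-.36]); 
f=P(262,129,.047); st=(P(240,56,.066)+P(326,89,.066))/2
print(f,st,'gap',(st-f)[:2]@d,(np.array([.6724,-.0763])-f[:2])@d, 'lateral',(st-f)[:2]@[.36,.933])
```

```text
[ 0.65278682 -0.0659774   0.047     ] [ 0.6721114  -0.07640515  0.066     ] gap 0.021783830269005343 0.02201523652015765 lateral -0.0027722459631172817
```

{"name": "play_rows", "arguments": {"series": [[[0.0019,-0.0007,0,0,0,0,0],[0.0019,-0.0007,0,0,0,0,0],[0.0019,-0.0007,0,0,0,0,0],[0.0019,-0.0007,0,0,0,0,0],[0.0019,-0.0007,0,0,0,0,0],[0.0019,-0.0007,0,0,0,0,0],[0.0019,-0.0007,0,0,0,0,0],[0.0019,-0.0007,0,0,0,0,0],[0,0,0,0,0,0,0]]]}}

```text
time: 7.05
tool_pos: [0.5376, -0.024, 0.0482]
tool_rot: [0.0, 0.183, 0.983, 0.0]
contact_force: [0.7, 0.6, 0.1]
gripper_width: -0.002
grasp_force: 0.0
```

Run:
```python
from h import *
snap('top','top3');s=manip.state();print(s['time'],s['tool_pos'],s['contact_force'])
b=cv2.imread('pics/top3.png')[165:225,230:300]
cv2.imwrite('pics/c5.png',cv2.resize(b,None,fx=10,fy=10,interpolation=cv2.INTER_CUBIC))
```

```text
7.1 [ 0.53740736 -0.02397601  0.04814671] [-0.21423842  0.18326723  0.30296479]
```

View pics/c5.png

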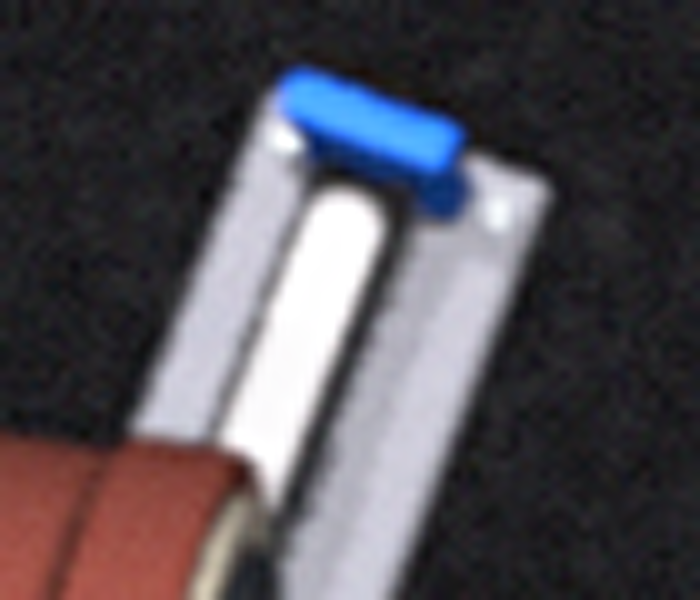

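The foot tip is at about (350,188), just short of the stop's face, with ~6 mm left by reckoning. I'll finish in fine steps, watching the force.

{"name": "play_rows", "arguments": {"series": [[[0.0009,-0.00035,0,0,0,0,0],[0.0009,-0.00035,0,0,0,0,0],[0.0009,-0.00035,0,0,0,0,0],[0,0,0,0,0,0,0]]]}}

```text
time: 7.5
tool_pos: [0.54, -0.025, 0.0481]
tool_rot: [0.0, 0.183, 0.983, 0.0]
contact_force: [-0.2, 0.0, 0.4]
gripper_width: -0.0
grasp_force: 0.0
```

Run:
```python
from h import *
snap('top','top4');s=manip.state();print(s['time'],s['tool_pos'],s['contact_force'])
P=lambda t,u,v,z:back(t,230+(u+.5)/10-.5,165+(v+.5)/10-.5,z)
d=np.array([.933,-.36]); f=P('top3',350,187,.047); print('gap at top3',(np.array([.6722,-.0763])-f[:2])@d)
# tip row by brightness along tube axis, top3 vs top4
for t in('top2','top3','top4'):
    g=np.load(t+'.npz')['frame'].astype(np.float32).min(2)
    n=np.arange(-.06,.01,.0005); q=np.array([proj(t,[.6722+.933*a,-.0763-.36*a+.002,.047]) for a in n],np.float32)
    v=cv2.remap(g,q[:,0].copy(),q[:,1].copy(),cv2.INTER_LINEAR).ravel(); print(t,n[np.where(v>128)[0].max()])
```

```text
7.55 [ 0.53998946 -0.02499739  0.04813119] [-0.04381975  0.73770369  0.60055729]
gap at top3 0.006033525248325099
top2 -0.022499999999999964
top3 -0.00599999999999995
top4 -0.0034999999999999476
```

{"name": "play_rows", "arguments": {"series": [[[0.0005,-0.0002,0,0,0,0,0],[0.0005,-0.0002,0,0,0,0,0],[0,0,0,0,0,0,0]]]}}

```text
time: 7.85
tool_pos: [0.5409, -0.0254, 0.0481]
tool_rot: [0.0, 0.183, 0.983, -0.0]
contact_force: [-0.3, -0.1, -0.6]
gripper_width: -0.002
grasp_force: 0.1
```

{"name": "play_rows", "arguments": {"series": [[[0.0005,-0.0002,0,0,0,0,0],[0,0,0,0,0,0,0]]]}}

```text
time: 8.05
tool_pos: [0.5414, -0.0256, 0.0481]
tool_rot: [0.0, 0.183, 0.983, -0.0]
contact_force: [0.0, 0.4, -0.6]
gripper_width: -0.003
grasp_force: 0.1
```

{"name": "play_rows", "arguments": {"series": [[[0.0005,-0.0002,0,0,0,0,0],[0,0,0,0,0,0,0]]]}}

```text
time: 8.25
tool_pos: [0.5419, -0.0258, 0.0481]
tool_rot: [0.0, 0.183, 0.983, -0.0]
contact_force: [-0.4, -0.4, 0.5]
gripper_width: 0.0
grasp_force: 0.1
```

Still no resistance; continuing in half-millimetre steps.

{"name": "play_rows", "arguments": {"series": [[[0.0005,-0.0002,0,0,0,0,0],[0,0,0,0,0,0,0]]]}}

```text
time: 8.45
tool_pos: [0.5425, -0.026, 0.0481]
tool_rot: [0.0, 0.183, 0.983, -0.0]
contact_force: [-0.2, 0.1, -0.8]
gripper_width: -0.002
grasp_force: 0.0
```

Run:
```python
from h import *
snap('top','top5');s=manip.state();print(s['time'],s['tool_pos'],s['contact_force'])
for t in('top4','top5'):
    g=np.load(t+'.npz')['frame'].astype(np.float32).min(2)
    n=np.arange(-.06,.01,.0005); q=np.array([proj(t,[.6722+.933*a,-.0763-.36*a+.002,.047]) for a in n],np.float32)
    v=cv2.remap(g,q[:,0].copy(),q[:,1].copy(),cv2.INTER_LINEAR).ravel(); print(t,n[np.where(v>128)[0].max()])
b=cv2.imread('pics/top5.png')[165:225,230:300]
cv2.imwrite('pics/c6.png',cv2.resize(b,None,fx=10,fy=10,interpolation=cv2.INTER_CUBIC))
```

```text
8.5 [ 0.54247044 -0.02598677  0.04813101] [ 0.92919119  0.03022626 -0.43899358]
top4 -0.0034999999999999476
top5 -0.0009999999999999454
```

View pics/c6.png

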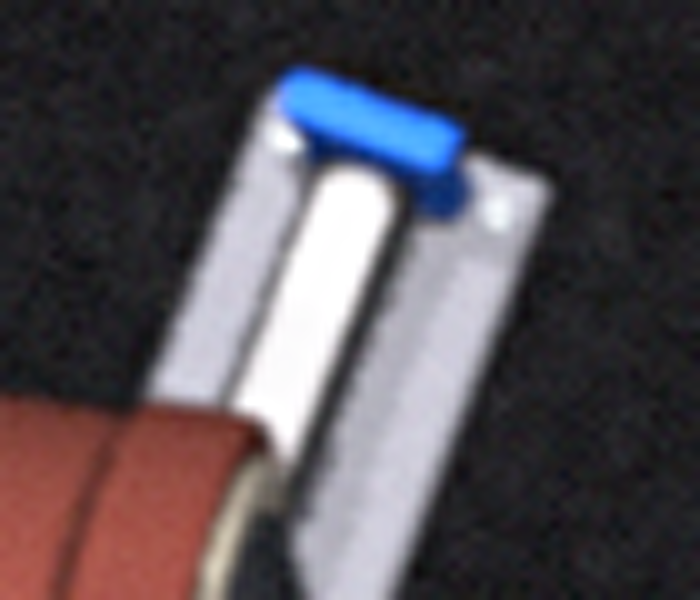

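The foot tip (~(358,165)) is within 1–2 mm of the stop's face. A couple more half-millimetre steps should find the contact.

{"name": "play_rows", "arguments": {"series": [[[0.0005,-0.0002,0,0,0,0,0],[0,0,0,0,0,0,0]]]}}

```text
time: 8.7
tool_pos: [0.5429, -0.0262, 0.0481]
tool_rot: [0.0, 0.183, 0.983, -0.0]
contact_force: [-0.1, 0.1, 0.3]
gripper_width: -0.004
grasp_force: 0.0
```

{"name": "play_rows", "arguments": {"series": [[[0.0005,-0.0002,0,0,0,0,0],[0,0,0,0,0,0,0]]]}}

```text
time: 8.9
tool_pos: [0.5435, -0.0264, 0.0481]
tool_rot: [0.0, 0.183, 0.983, -0.0]
contact_force: [0.2, 0.2, -0.7]
gripper_width: 0.001
grasp_force: 0.1
```

{"name": "play_rows", "arguments": {"series": [[[0.0004,-0.00015,0,0,0,0,0],[0,0,0,0,0,0,0]]]}}

```text
time: 9.1
tool_pos: [0.5438, -0.0265, 0.0481]
tool_rot: [0.0, 0.183, 0.983, -0.0]
contact_force: [-0.2, -0.0, 0.5]
gripper_width: 0.0
grasp_force: 0.1
```

{"name": "play_rows", "arguments": {"series": [[[0.0004,-0.00015,0,0,0,0,0],[0,0,0,0,0,0,0]]]}}

```text
time: 9.3
tool_pos: [0.5442, -0.0267, 0.0481]
tool_rot: [0.0, 0.183, 0.983, -0.0]
contact_force: [-0.3, 0.3, -1.0]
gripper_width: -0.004
grasp_force: 0.1
```

Run:
```python
from h import *
snap('top','top6');s=manip.state();print(s['time'],s['tool_pos'],s['contact_force'])
for t in('top5','top6'):
    g=np.load(t+'.npz')['frame'].astype(np.float32).min(2)
    n=np.arange(-.06,.01,.0005); q=np.array([proj(t,[.6722+.933*a,-.0763-.36*a+.002,.047]) for a in n],np.float32)
    v=cv2.remap(g,q[:,0].copy(),q[:,1].copy(),cv2.INTER_LINEAR).ravel(); print(t,n[np.where(v>128)[0].max()])
```

```text
9.35 [ 0.54423275 -0.02668669  0.04811058] [-0.27023032  0.41152002  0.29327913]
top5 -0.0009999999999999454
top6 0.0010000000000000564
```

{"name": "play_rows", "arguments": {"series": [[[0.0005,-0.0002,0,0,0,0,0],[0,0,0,0,0,0,0]]]}}

```text
time: 9.55
tool_pos: [0.5443, -0.0267, 0.048]
tool_rot: [-0.001, 0.183, 0.983, 0.0]
contact_force: [-2.1, 1.0, 1.5]
gripper_width: 0.001
grasp_force: 1.1
```

{"name": "play_rows", "arguments": {"series": [[[0.0005,-0.0002,0,0,0,0,0],[0,0,0,0,0,0,0]]]}}

```text
time: 9.75
tool_pos: [0.5444, -0.0267, 0.048]
tool_rot: [-0.001, 0.183, 0.983, 0.0]
contact_force: [-5.1, 1.4, 4.1]
gripper_width: -0.003
grasp_force: 2.6
```

The foot is home, with ~5 N of contact. Backing off along the groove, then up.

{"name": "play_rows", "arguments": {"series": [[[-0.0028,0.0011,0,0,0,0,0],[-0.0056,0.0022,0,0,0,0,0],[-0.0112,0.0043,0,0,0,0,0],[-0.0187,0.0072,0,0,0,0,0],[-0.0187,0.0072,0,0,0,0,0],[-0.0187,0.0072,0,0,0,0,0],[-0.01,0.0036,0.01,0,0,0,0],[0,0,0.03,0,0,0,0],[0,0,0.03,0,0,0,0],[0,0,0,0,0,0,0]]]}}

```text
time: 10.75
tool_pos: [0.4621, 0.0056, 0.1229]
tool_rot: [0.005, 0.183, 0.983, 0.0]
contact_force: [0.5, -1.0, 1.5]
gripper_width: 0.001
grasp_force: 0.0
```

{"name": "play_rows", "arguments": {"series": [[[-0.015,0.015,0.01,0,0,0,0],[-0.015,0.015,0.01,0,0,0,0],[-0.015,0.015,0.01,0,0,0,0],[-0.015,0.015,0.01,0,0,0,0],[0,0.015,0,0,0,0,0],[0,0,0,0,0,0,0],[0,0,0,0,0,0,0]]]}}

```text
time: 11.45
tool_pos: [0.3989, 0.0807, 0.1573]
tool_rot: [-0.0, 0.183, 0.983, -0.0]
contact_force: [0.4, -0.1, 0.1]
gripper_width: -0.006
grasp_force: 0.0
```

Run:
```python
from h import *
snap('top','top7');s=manip.state();print(s['time'],s['tool_pos'],s['contact_force'])
b=cv2.imread('pics/top7.png')[165:295,200:400]
cv2.imwrite('pics/c7.png',cv2.resize(b,None,fx=4,fy=4,interpolation=cv2.INTER_CUBIC))
```

```text
11.5 [0.39898219 0.08044165 0.15728681] [0.28390323 0.6287676  0.16197444]
```

View pics/c7.png

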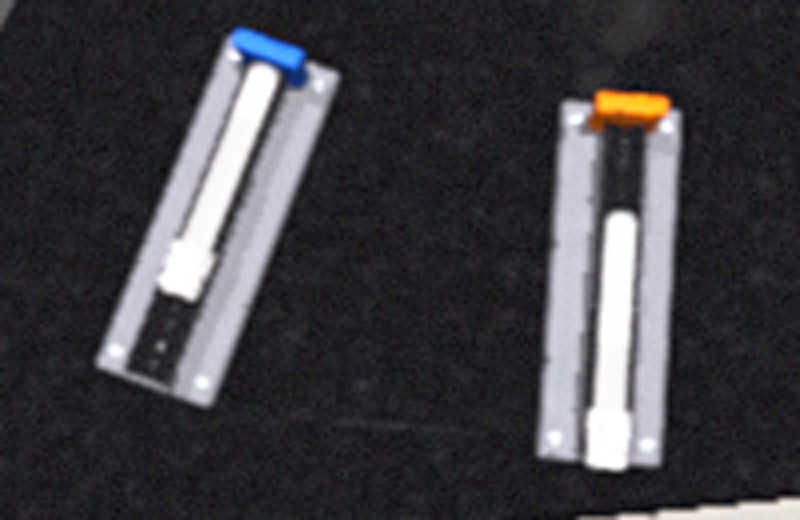

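The blue tube lies straight in its groove with its foot at the stop (265,68). The orange tube has not moved, and the arm is clear.

```bash
python3 -c "
from plant import manip
print(manip.job_done())"
```

```text
the job is handed in; nothing more can be done
None
```

I slid the tube home against the blue stop (about 5 N at contact), released it and handed the job in at about 11.5 s; the orange tube was not touched, and the judge's verdict was not shown.

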